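# Lay out the sandwich plank

### The job

Lay out the long serving plank for sandwiches, all in one line along its middle: the large tin in the centre of the plank with the small tin centred on top of it, the pickle jar halfway between the plank's centre and the salt cellar, and the spice shaker halfway between the plank's centre and the ramekin. Everything stands upright and is let go. Leave the bowl, the pepper mill and the butter where they are.

Things in the scene. Friction and masses are not known exactly. Their poses are not given: they have to be found in the camera images.
- tin_large: The large food tin to move: upright closed steel cylinder with a brown paper band and a ring pull, diameter 68, height 42, about 0.2 kg. All sizes in mm. Origin: centre of its underside; z up.
- tin_small: The small food tin to move: same look, diameter 46, height 34, about 0.09 kg. All sizes in mm. Origin: centre of its underside; z up.
- jar: The pickle jar to move: squat greenish glass jar with a paper label and a black screw lid; body diameter 58 up to 70 high, lid diameter 56 from 76 to the top at 90; about 0.32 kg, rigid and closed. All sizes in mm. Origin: centre of its underside; z up.
- shaker: The spice shaker to move: slim clear cylinder with reddish-brown spice and a black cap; diameter 40 all the way up, the cap from 70 to the top at 95; about 0.12 kg. All sizes in mm. Origin: centre of its underside; z up.
- plank: The long wooden serving plank, fixed to the counter, 125 (its x) by 440 (its y, long axis) by 12 thick. All sizes in mm. Origin: centre of its underside; its top is at z = 12. The salt cellar and the ramekin stand on it on its long middle line, one near each end, their centres 170 from the plank's centre. Which of them is at which end changes from start to start.
- cellar: The salt cellar: square lidded wooden box, 60 by 60 by 40 high, fixed on the plank near one end. All sizes in mm. Origin: centre of its underside, on the plank's top; z up, its sides parallel to the plank's.
- ramekin: The ramekin: round open white ceramic pot, rim diameter 62, 40 high, fixed on the plank near the other end. All sizes in mm. Origin: centre of its underside, on the plank's top; z up.
- bowl: Bystander standing among the things to move: small blue round bowl, rim diameter 80, 34 high, loose, 0.2 kg. Leave it alone. All sizes in mm. Origin: centre of its underside; z up.
- mill: Bystander on the counter beyond one end of the plank: upright steel pepper mill, diameter 54, 180 tall, loose, 0.45 kg, easily knocked over. Leave it alone. All sizes in mm. Origin: centre of its underside; z up.
- butter: Bystander on the counter beyond the other end of the plank: yellow butter pack, 65 (x) by 100 (y) by 40 high, loose, 0.25 kg. Leave it alone. All sizes in mm. Origin: centre of its underside; z up.

How it is judged:
At the end, for the whole second after the job is handed in: All upright, at rest, let go: large tin on the plank within 15 mm of its centre; small tin on top within 12 mm of its axis; jar and shaker on the plank within 15 mm of its long middle line, jar 70 to 100 mm inward of the salt cellar and shaker 70 to 100 mm inward of the ramekin (centres) (horizontal distance between tin_large and plank below 0.015 m and z of tin_large in the frame of plank between 0.008 and 0.017 m and horizontal distance between tin_small and tin_large below 0.012 m and z of tin_small in the frame of tin_large between 0.038 and 0.047 m and x of jar in the frame of plank between -0.015 and 0.015 m and z of jar in the frame of plank between 0.008 and 0.017 m and horizontal distance between jar and cellar between 0.07 and 0.1 m and horizontal distance between each of jar, shaker and plank below 0.102 m and x of shaker in the frame of plank between -0.015 and 0.015 m and z of shaker in the frame of plank between 0.008 and 0.017 m and horizontal distance between shaker and ramekin between 0.07 and 0.1 m and angle between each of tin_large, tin_small, jar, shaker's own z axis and vertical below 0.1 rad and linear speed of each of tin_large, tin_small, jar, shaker below 0.02 m/s and angular speed of each of tin_large, tin_small, jar, shaker below 0.2 rad/s); the robot touches nothing.
It fails at once if the bowl is shifted by more than 25 mm or tipped (distance of bowl from where it was at the start of the episode above 0.025 m or angle between bowl's own z axis and vertical above 0.35 rad).
It fails at once if the pepper mill is shifted by more than 25 mm or tipped (distance of mill from where it was at the start of the episode above 0.025 m or angle between mill's own z axis and vertical above 0.35 rad).
It fails at once if the butter pack is shifted by more than 25 mm or tipped (distance of butter from where it was at the start of the episode above 0.025 m or angle between butter's own z axis and vertical above 0.35 rad).
It also fails if it takes over 115 s, if anything falls off the work surface, if the arm or the gripper's body presses on something with over 40 N, if the wrist force passes 120 N, or if a joint passes its speed limit or range.

### The arm

A 6-joint arm with a two-finger parallel gripper is mounted at the origin on the work surface. World frame = base frame: x ahead of the robot, y to its left, z up, the work surface at z = 0. Lengths are in m, angles in rad, forces in N, time in s.
With the tool pointing down it reaches from about 0.375 to 0.9 m from the base axis. Payload 3.1 kg.
Tool frame: the origin (TCP) lies between the finger pads; the fingertips stand 14 mm ahead of it and the grasp point (between the pads) lies 5 mm behind it; z points along the fingers, y is the line along which they close (so a half turn about z gives the same grasp; the last joint's range is limited). The gripper opens to 87 mm and grips with 3 to 60 N. Pads are 19 mm wide; open, the fingers measure 117 mm over their backs; the gripper's body (75 mm by 190 mm) begins 51 mm behind the grasp point.
Start: joints at [1.121, 0.527, 1.433, -0, 1.181, -0.178], TCP at [0.168, 0.602, 0.237] pointing down, gripper open.
Joint ranges: [-3.08, 3.08], [-0.75, 2.2], [0.22, 2.44], [-1.43, 4.57], [0, 2.65], [-2.85, 2.85]. Speed limits (rad/s): [2.79, 2.79, 3.14, 3.14, 3.14, 3.14].

### API

Orientations are given as a unit quaternion [x, y, z, w].
In Python, from bench import arm gives the robot as it stands.
- The arm moves only by the tool drive_tool, never from a script. Its argument "rows" is a list of rows, each a list of 5 numbers: the closure, from 0 (fully open) to 1 (shut), then the shift along the world's x, y, z normalised to -1 to 1, where 1 is 0.02 m, then the turn about the world's z normalised to -1 to 1, where 1 is 90 degrees. In form: [[gripper, x, y, z, yaw], ...]. A call has 1 to 10 rows; each row shifts and turns the commanded pose from where the row before left it; what a row does not reach is not made up. A row lasts 1/8 s, in which the tool goes at most 62.5 mm and 10.7 degrees, less where a joint would pass 70% of its speed; a pose out of reach is approached as far as the arm can. A call with a number of a shift or a turn outside -1 to 1 is refused whole. A call with a gripper value outside its range is refused whole. The fingers move at their own pace and stop on an object; "squeeze" is the grip in N (left out, the last holds). Time passes only in rows, so rows that do not move let the fingers close. It gives the time, the measured TCP pose, the force, the opening and the grip force at its end, in the units of the state.
- arm.sense(): the state, without advancing time (a new reading comes with each control period).
- arm.camera(name): name is "scene" or "top" or "wrist"; returns a dict with "pixels" (480x640x3 uint8, red, green, blue), "vertical_fov" (degrees; the focal length in pixels is half the picture's height over the tangent of half this angle, whatever the lens; pixels are square), "cx", "cy" (the principal point, pixels), "k1" (the pictures are not rectified: a ray, as slopes to the right and down, at radius r is drawn at 1 + k1 r^2 times it, then the intrinsics apply), "eye" and "attitude" of the camera in the world. Camera axes: x right, y down, z forward; pixel columns grow to the right and rows downward; lengths in m; the calibration is good to about 2 mm. A picture is of the moment at which its call begins. There is no depth.
- arm.finish_job(): hands the job in; it is judged then, once.
Trained networks look in a picture, given as the dict that the camera call returned (one of the last four; its "shot" number tells which), for a name from the list of things; names that differ only in an ending like _2 or _b are one class to them, and where a whole thing is asked for, a point or a joint stands for the part that bears it (a point fixed in the world has none). Each returns a list of dicts, best first, with "p" (0 to 1); they miss things now and then, are a little off and sometimes report something else, mostly with a low value. They report only what shows in the picture. A call takes as long as a camera call.
- arm.look_for(picture, name): "centre" ([x, y, z] in m, in world coordinates, good to about 4 mm: the middle of the surface that is visible of it).
The state is a dict: "time_s": time; "qpos": joint angles; "qd": joint speeds; "tau": joint torques, N m; "tcp_pos": TCP position; "eef_rot": TCP orientation; "force": force on the tool from outside, world axes, zero at the start; "wrist_torque": the same for the moment, N m; "finger_gap": finger opening in m; "finger_force": force on a finger pad.
Only numpy, scipy, OpenCV 4.12 (cv2) and the standard library are available. Lean on these libraries where they do the work, as an engineer would, in place of code of your own. Each camera call takes 0.05 s, during which the arm holds its last target. There are 200 camera calls.

## Working session

There is one attempt and no reset: what is moved stays moved. The work goes in short steps, Python scripts to look and compute and a tool call to move; the robot and the scene stay as the last step left them, time stands still between calls to the robot, and variables do not carry over. Pictures are saved under pics/ and viewed, at most 14 in all, crops included, and the job is handed in when it is done.

Besides the shell and the picture viewer there is one more tool, called after "Call:" as name([rows], argument=value, ...), one row to a line, values as JSON. drive_tool: Moves the arm, as the interface text tells. Its arguments: {"type":"object","properties":{"rows":{"type":"array"},"squeeze":{"type":"number"}},"required":["rows"]}

```bash
mkdir -p pics
cat > h.py <<'E'
import cv2, numpy as np
from bench import arm
from scipy.spatial.transform import Rotation as R
N=["tin_large","tin_small","jar","shaker","plank","cellar","ramekin","bowl","mill","butter"]
def save(p,n): cv2.imwrite(f"pics/{n}.png",p["pixels"][:,:,::-1])
def rot(p):
    a=np.array(p["attitude"]); return a if a.shape==(3,3) else R.from_quat(a).as_matrix()
def f(p): return 240/np.tan(np.radians(p["vertical_fov"]/2))
def pix2plane(p,u,v,z):
    F=f(p); K=np.array([[F,0,p["cx"]],[0,F,p["cy"]],[0,0,1.]])
    n=cv2.undistortPoints(np.array([[[u,v]]],float),K,np.array([p["k1"],0,0,0.]))[0,0]
    d=rot(p)@np.array([n[0],n[1],1]); e=np.array(p["eye"]); return e+d*(z-e[2])/d[2]
def proj(p,P):
    c=rot(p).T@(np.array(P)-p["eye"]); s=c[:2]/c[2]; s=s*(1+p["k1"]*(s@s)); return s*f(p)+[p["cx"],p["cy"]]
E
python3 - <<'E'
from h import *
for c in ["top","scene"]:
    p=arm.camera(c); save(p,c+"1"); print(c,p["eye"],np.round(p["attitude"],3),p["vertical_fov"],p["k1"])
    for n in N:
        r=arm.look_for(p,n); print(n,[(np.round(q["centre"],3).tolist(),round(q["p"],2),proj(p,q["centre"]).round().tolist()) for q in r[:2]])
s=arm.sense();print(s["tcp_pos"],s["eef_rot"],s["time_s"])
E
```

```text
top [0.36183118 0.0228598  1.02556627] [-0.696  0.714 -0.059  0.054] 57.535255036276645 -0.09536325290467274
tin_large []
tin_small [([0.427, 0.315, 0.033], 0.9, [186.0, 284.0])]
jar [([0.417, 0.143, 0.087], 0.97, [258.0, 285.0])]
shaker [([0.404, -0.324, 0.096], 0.91, [476.0, 285.0])]
plank [([0.643, -0.012, 0.012], 0.82, [326.0, 191.0])]
cellar [([0.618, -0.181, 0.051], 0.95, [400.0, 195.0])]
ramekin [([0.68, 0.155, 0.029], 0.98, [256.0, 176.0])]
bowl [([0.465, -0.014, 0.018], 0.89, [329.0, 265.0])]
mill [([0.618, 0.411, 0.138], 0.91, [130.0, 192.0])]
butter [([0.569, -0.405, 0.038], 0.64, [494.0, 215.0])]
scene [0.9607378  0.79700542 0.73955322] [ 0.235  0.868 -0.423 -0.112] 48.72639756092397 -0.13254313428320222
tin_large [([0.443, -0.149, 0.046], 0.91, [295.0, 199.0])]
tin_small [([0.43, 0.327, 0.032], 0.72, [428.0, 324.0])]
jar [([0.439, 0.164, 0.064], 0.66, [374.0, 264.0])]
shaker [([0.418, -0.325, 0.057], 0.55, [271.0, 162.0])]
plank []
cellar [([0.623, -0.158, 0.054], 0.61, [224.0, 216.0])]
ramekin [([0.675, 0.143, 0.032], 0.67, [264.0, 312.0])]
bowl [([0.46, -0.019, 0.023], 0.89, [317.0, 236.0]), ([0.658, 0.025, 0.015], 0.22, [246.0, 280.0])]
mill [([0.639, 0.445, 0.124], 0.73, [378.0, 386.0])]
butter [([0.576, -0.384, 0.042], 0.81, [208.0, 173.0]), ([0.431, 0.326, 0.029], 0.72, [427.0, 326.0])]
[0.16773947 0.6020505  0.23654482] [ 1.35475717e-01  9.90780667e-01 -6.09893694e-06 -1.50943565e-05] 1.1
```

View pics/top1.png

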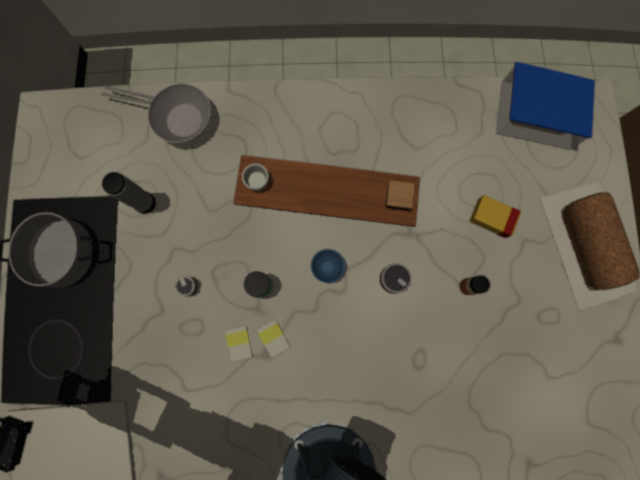

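View pics/scene1.png

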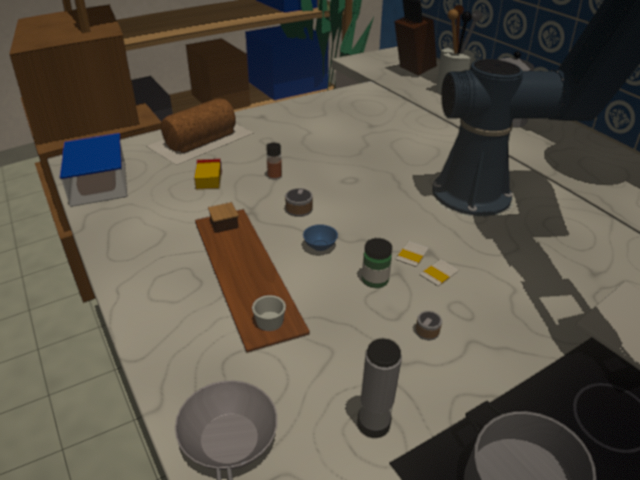

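```bash
cat >> h.py <<'E'
def plank(p):
    im=p["pixels"].astype(int); m=((im[...,0]-im[...,2]>35)&(im[...,0]<170)).astype(np.uint8)
    m=cv2.morphologyEx(m,cv2.MORPH_OPEN,np.ones((3,3)))
    m[:, :200]=0; m[:,440:]=0; m[240:]=0; m[:140]=0
    c=max(cv2.findContours(m,cv2.RETR_EXTERNAL,cv2.CHAIN_APPROX_NONE)[0],key=cv2.contourArea)
    W=np.array([pix2plane(p,*q[0],.012)[:2] for q in cv2.convexHull(c)],np.float32)
    return cv2.minAreaRect(W)
E
python3 - <<'E'
from h import *
p=arm.camera("top"); r=plank(p); print(r, np.round(cv2.boxPoints(r),4).tolist())
for u,v,z,n in[(479,284,.095,'shaker'),(258,284,.09,'jar'),(396,277,.042,'tinL'),(187,286,.034,'tinS'),(401,194,.052,'cellar'),(256,177,.052,'ram')]: print(n,pix2plane(p,u,v,z).round(3))
w=arm.camera("wrist"); s=arm.sense(); print(np.array(w["eye"])-s["tcp_pos"], rot(w).round(2).tolist(), w["vertical_fov"])
E
```

```text
((0.6463252305984497, -0.013534173369407654), (0.4373680651187897, 0.12369632720947266), 81.43037414550781) [[0.5526000261306763, -0.22059999406337738], [0.6748999953269958, -0.23899999260902405], [0.7401000261306763, 0.19349999725818634], [0.6177999973297119, 0.211899995803833]]
shaker [ 0.406 -0.333  0.095]
jar [0.42  0.142 0.09 ]
tinL [ 0.431 -0.163  0.042]
tinS [0.422 0.312 0.034]
cellar [ 0.621 -0.183  0.052]
ram [0.669 0.151 0.052]
[-0.0645291   0.01914561  0.14690695] [[0.27, 0.93, 0.24], [0.96, -0.26, -0.07], [0.0, 0.25, -0.97]] 59.83234919397746
```

Call:
drive_tool([
  [0,1,-1,0,-0.1],
  [0,1,-1,0,-0.1],
  [0,1,-1,0,-0.1],
  [0,1,-1,0,-0.1],
  [0,1,-1,0,-0.1],
  [0,1,-1,0,-0.1],
  [0,1,-1,0,-0.1],
  [0,1,-1,0,-0.1],
  [0,1,-1,0,-0.1],
  [0,1,-1,0,-0.023],
], squeeze=15)

```text
time_s: 2.45
tcp_pos: [0.3685, 0.4014, 0.2367]
eef_rot: [0.759, 0.651, 0.0, -0.0]
force: [-0.3, -0.1, -0.5]
finger_gap: 0.087
finger_force: 0.0
```

Call:
drive_tool([
  [0,1,-1,0,0],
  [0,1,-1,0,0],
  [0,1,-1,0,0],
  [0,0,-1,0,0],
  [0,0,-1,0,0],
  [0,0,-1,0,0],
  [0,0,-1,0,0],
  [0,0,-1,0,0],
  [0,0,-1,0,0],
  [0,0,-1,0,0],
])

```text
time_s: 3.7
tcp_pos: [0.4269, 0.201, 0.2367]
eef_rot: [0.758, 0.652, -0.0, -0.0]
force: [0.4, 0.1, 0.0]
finger_gap: 0.0874
finger_force: 0.0
```

Call:
drive_tool([
  [0,0,-1,0,0],
  [0,0,-1,0,0],
  [0,0,-1,0,0],
  [0,0,-1,0,0],
  [0,0,-1,0,0],
  [0,0,-1,0,0],
  [0,0,-1,0,0],
  [0,0,-1,0,0],
  [0,0,-1,0,0],
  [0,0,-1,0,0],
])

```text
time_s: 4.95
tcp_pos: [0.4268, 0.0014, 0.2367]
eef_rot: [0.758, 0.652, 0.0, 0.0]
force: [0.7, 0.4, -0.1]
finger_gap: 0.0872
finger_force: 0.0
```

Call:
drive_tool([
  [0,0,-1,-0.5,0],
  [0,0,-1,-0.5,0],
  [0,0,-1,-0.5,0],
  [0,0,-1,-0.5,0],
  [0,0,-1,-0.5,0],
  [0,0,-0.5,-0.5,0],
  [0,0,0,0,0],
  [0,0,0,0,0],
])

```text
time_s: 5.95
tcp_pos: [0.4275, -0.1074, 0.1767]
eef_rot: [0.758, 0.652, 0.0, -0.0]
force: [0.5, 0.5, 0.8]
finger_gap: 0.0871
finger_force: 0.0
```

Run:
```python
from h import *
s=arm.sense();print(s["tcp_pos"],R.from_quat(s["eef_rot"]).as_matrix().round(3).tolist(),s["time_s"])
p=arm.camera("wrist"); save(p,"w1")
for n in ["tin_large"]:
    for q in arm.look_for(p,n): print(n,np.round(q["centre"],3),q["p"],proj(p,q["centre"]))
```

```text
[ 0.42748872 -0.10741177  0.17670118] [[0.15, 0.989, -0.0], [0.989, -0.15, 0.0], [0.0, -0.0, -1.0]] 5.95
tin_large [ 0.432 -0.144  0.039] 0.82 [327.04053558 278.13973854]
```

View pics/w1.png

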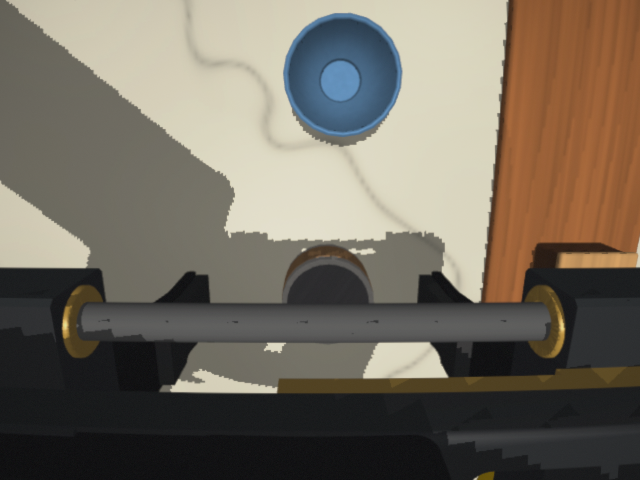

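Run:
```python
from h import *
p=arm.camera("wrist")
im=cv2.cvtColor(p["pixels"],cv2.COLOR_RGB2GRAY)
print(p["pixels"][236:300:3,328].tolist()); print(im[290,276:384:2].tolist())
for r,z in [(246,0),(264,.042)]: print(pix2plane(p,329,r,z).round(4), (pix2plane(p,288,295,.042)+pix2plane(p,372,295,.042))/2)
t=arm.camera("top"); c=t["pixels"][260:296,376:416]; cv2.imwrite("pics/c.png",cv2.resize(np.hstack([c[:,:,::-1],t["pixels"][268:304,170:210][:,:,::-1]]),None,fx=8,fy=8,interpolation=2))
```

```text
[[226, 222, 204], [224, 220, 200], [120, 116, 105], [77, 71, 65], [72, 56, 39], [72, 56, 37], [98, 76, 52], [82, 78, 75], [93, 92, 89], [85, 83, 81], [43, 44, 44], [45, 44, 46], [45, 44, 46], [44, 43, 44], [44, 43, 45], [45, 44, 46], [45, 44, 46], [43, 43, 44], [44, 43, 45], [43, 43, 44], [44, 43, 45], [45, 44, 45]]
[117, 117, 116, 87, 90, 90, 76, 45, 44, 45, 44, 44, 44, 45, 45, 46, 44, 44, 45, 45, 44, 43, 46, 44, 44, 44, 44, 43, 44, 44, 45, 46, 46, 47, 45, 44, 44, 44, 46, 44, 44, 45, 44, 46, 46, 75, 92, 90, 104, 115, 116, 115, 115, 114]
[ 0.4376 -0.1314  0.    ] [ 0.4332619  -0.15612781  0.042     ]
[ 0.4358 -0.1326  0.042 ] [ 0.4332619  -0.15612781  0.042     ]
```

View pics/c.png

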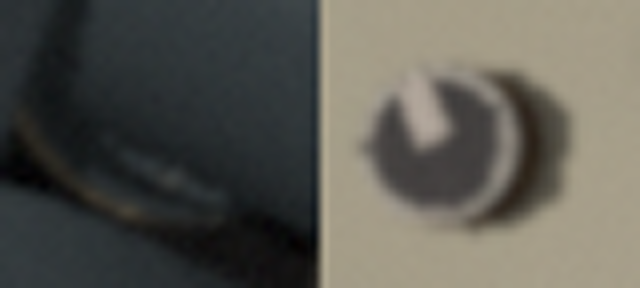

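Call:
drive_tool([
  [0,0.22,-0.9,0,0],
  [0,0,-0.9,0,0],
  [0,0,-0.93,0,0],
  [0,0,0,-1,0],
  [0,0,0,-1,0],
  [0,0,0,-1,0],
  [0,0,0,-1,0],
  [0,0,0,-1,0],
  [0,0,0,-1,0],
])

```text
time_s: 7.28
tcp_pos: [0.4323, -0.1641, 0.0558]
eef_rot: [0.759, 0.651, 0.0, 0.0]
force: [0.4, -0.2, -0.2]
finger_gap: 0.0871
finger_force: 0.0
```

Call:
drive_tool([
  [0,0,0,-1,0],
  [0,0,0,-0.8,0],
  [0,0,0,0,0],
  [1,0,0,0,0],
  [1,0,0,0,0],
  [1,0,0,0,0],
  [1,0,0,0,0],
  [1,0,0,0,0],
], squeeze=20)

```text
time_s: 8.28
tcp_pos: [0.4319, -0.1625, 0.0211]
eef_rot: [0.758, 0.652, -0.0, -0.0]
force: [-3.0, -1.3, 6.6]
finger_gap: 0.0674
finger_force: 20.0
```

Call:
drive_tool([
  [1,0,0,1,0],
  [1,0,0,1,0],
  [1,0,0,1,0],
  [1,0.73,0,1,0],
  [1,1,0,0,0],
  [1,1,0.45,0,0],
  [1,1,1,0,0],
  [1,1,1,0,0],
  [1,1,1,0,0],
  [1,1,1,0,0],
])

```text
time_s: 9.52
tcp_pos: [0.5671, -0.0725, 0.1]
eef_rot: [0.758, 0.652, -0.0, -0.0]
force: [-0.2, 0.1, -1.8]
finger_gap: 0.0675
finger_force: 20.0
```

Call:
drive_tool([
  [1,1,1,0,0],
  [1,1,1,0,0],
  [1,1,1,0,0],
  [1,1,0,0,0],
  [1,0,0,0,0],
  [1,0,0,-1,0],
  [1,0,0,-1,0],
  [1,0,0,-1,0],
  [1,0,0,-0.35,0],
  [1,0,0,0,0],
])

```text
time_s: 10.78
tcp_pos: [0.6461, -0.0136, 0.0331]
eef_rot: [0.758, 0.652, -0.0, -0.001]
force: [-0.8, -0.4, -0.8]
finger_gap: 0.0676
finger_force: 20.0
```

Run:
```python
from h import *
s=arm.sense();print(s["tcp_pos"],s["force"],s["finger_gap"])
```

```text
[ 0.64606143 -0.01361847  0.03309133] [-0.84064728 -0.40203039 -0.78921988] 0.06759452314941512
```

Call:
drive_tool([
  [0,0,0,0,0],
  [0,0,0,0,0],
  [0,0,0,0,0],
  [0,0,0,1,0],
  [0,0,0,1,0],
  [0,0,0,1,0],
  [0,0,0,1,0],
  [0,-1,1,1,0],
  [0,-1,1,1,0],
  [0,-1,1,1,0],
])

```text
time_s: 12.02
tcp_pos: [0.5864, 0.047, 0.1758]
eef_rot: [0.758, 0.652, 0.001, 0.001]
force: [-0.7, 0.7, 0.8]
finger_gap: 0.0869
finger_force: 0.0
```

Call:
drive_tool([
  [0,-1,1,0,0],
  [0,-1,1,0,0],
  [0,-1,1,0,0],
  [0,-1,1,0,0],
  [0,-1,1,0,0],
  [0,-1,1,0,0],
  [0,-1,1,0,0],
  [0,-1,1,0,0],
  [0,-0.3,0.7,0,0],
  [0,0,0,0,0],
])

```text
time_s: 13.28
tcp_pos: [0.4213, 0.2212, 0.1744]
eef_rot: [0.758, 0.653, 0.001, 0.001]
force: [-0.1, -0.7, -1.2]
finger_gap: 0.087
finger_force: 0.0
```

```bash
cat >> h.py <<'E'
def tops(p,pts):  # crop mosaic helper
    return
E
python3 - <<'E'
from h import *
s=arm.sense();print(s["tcp_pos"],s["time_s"])
w=arm.camera("wrist"); t=arm.camera("top"); save(w,"w2")
for p,n in [(w,"tin_small"),(t,"tin_large"),(t,"bowl")]:
    for q in arm.look_for(p,n): print(n,np.round(q["centre"],3),q["p"],proj(p,q["centre"]).round())
c=t["pixels"][150:235,225:430,::-1].copy(); cv2.imwrite("pics/c2.png",cv2.resize(c,None,fx=3.9,fy=3.9,interpolation=2))
E
```

```text
[0.42131765 0.22122538 0.17441599] 13.275
tin_small [0.43  0.32  0.035] 0.77 [302.  83.]
tin_large [ 0.642 -0.016  0.057] 0.85 [329. 186.]
bowl [ 0.464 -0.013  0.019] 0.62 [329. 265.]
```

View pics/w2.png

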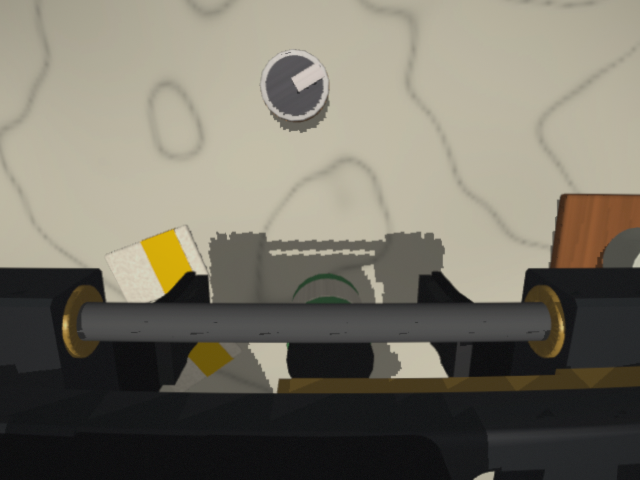

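View pics/c2.png

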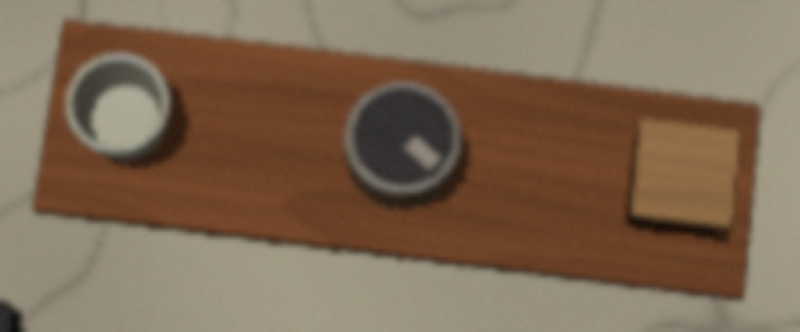

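Run:
```python
from h import *
w=arm.camera("wrist"); t=arm.camera("top")
print("small",pix2plane(w,295,86,.034),pix2plane(t,184.5,285.5,.034)); print("large",pix2plane(t,328.6,186.2,.054), plank(t)[0])
print("jar col",pix2plane(w,329,360,.09),pix2plane(w,287,360,.09),pix2plane(w,373,360,.09),pix2plane(t,258,284,.09))
```

```text
small [0.42505279 0.31740591 0.034     ] [0.42337277 0.3178094  0.034     ]
large [ 0.64229924 -0.01633612  0.054     ] (0.6467344760894775, -0.013823196291923523)
jar col [0.42118356 0.1495301  0.09      ] [0.3954041  0.15349606 0.09      ] [0.44822954 0.14524117 0.09      ] [0.41978608 0.14239477 0.09      ]
```

Call:
drive_tool([
  [0,0.17,0.96,0,0],
  [0,0,0.96,0,0],
  [0,0,0.96,0,0],
  [0,0,0.97,0,0],
  [0,0,0.97,0,0],
  [0,0,0,-1,0],
  [0,0,0,-1,0],
  [0,0,0,-1,0],
  [0,0,0,-1,0],
  [0,0,0,-1,0],
])

```text
time_s: 14.88
tcp_pos: [0.4243, 0.3177, 0.0728]
eef_rot: [0.758, 0.652, 0.0, 0.0]
force: [-0.3, -0.1, -0.0]
finger_gap: 0.0871
finger_force: 0.0
```

Call:
drive_tool([
  [0,0,0,-1,0],
  [0,0,0,-1,0],
  [0,0,0,-0.7,0],
  [0,0,0,0,0],
  [1,0,0,0,0],
  [1,0,0,0,0],
  [1,0,0,0,0],
  [1,0,0,0,0],
  [1,0,0,0,0],
  [1,0,0,0,0],
], squeeze=15)

```text
time_s: 16.12
tcp_pos: [0.4242, 0.3168, 0.0197]
eef_rot: [0.758, 0.652, 0.0, 0.0]
force: [0.4, -0.6, 2.3]
finger_gap: 0.0455
finger_force: 15.0
```

Call:
drive_tool([
  [1,0,0,1,0],
  [1,0,0,1,0],
  [1,0,0,1,0],
  [1,1,0,1,0],
  [1,1,-1,1,0],
  [1,1,-1,1,0],
  [1,1,-1,0,0],
  [1,1,-1,0,0],
  [1,1,-1,0,0],
  [1,1,-1,0,0],
])

```text
time_s: 17.38
tcp_pos: [0.5643, 0.196, 0.1391]
eef_rot: [0.758, 0.652, -0.0, -0.0]
force: [0.1, 0.2, -1.4]
finger_gap: 0.0454
finger_force: 15.0
```

Call:
drive_tool([
  [1,1,-1,0,0],
  [1,1,-1,0,0],
  [1,1,-1,0,0],
  [1,1,-1,0,0],
  [1,0.04,-1,0,0],
  [1,0,-1,0,0],
  [1,0,-1,0,0],
  [1,0,-1,0,0],
  [1,0,-1,0,0],
  [1,0,-1,0,0],
])

```text
time_s: 18.62
tcp_pos: [0.6449, -0.0045, 0.1397]
eef_rot: [0.758, 0.652, 0.0, 0.0]
force: [0.2, 0.5, -1.0]
finger_gap: 0.0453
finger_force: 15.0
```

Call:
drive_tool([
  [1,0,-0.6,0,0],
  [1,0,0,0,0],
  [1,0,0,-1,0],
  [1,0,0,-1,0],
  [1,0,0,-0.5,0],
  [1,0,0,0,0],
])

```text
time_s: 19.38
tcp_pos: [0.6444, -0.0145, 0.0888]
eef_rot: [0.758, 0.652, -0.001, -0.001]
force: [1.2, 0.7, 0.3]
finger_gap: 0.0456
finger_force: 15.0
```

Run:
```python
from h import *
s=arm.sense();print(s["tcp_pos"],s["force"],s["finger_gap"])
w=arm.camera("wrist"); save(w,"w3")
```

```text
[ 0.64442212 -0.01452608  0.08877036] [1.1744173  0.69172655 0.29430986] 0.04557837225306278
```

View pics/w3.png

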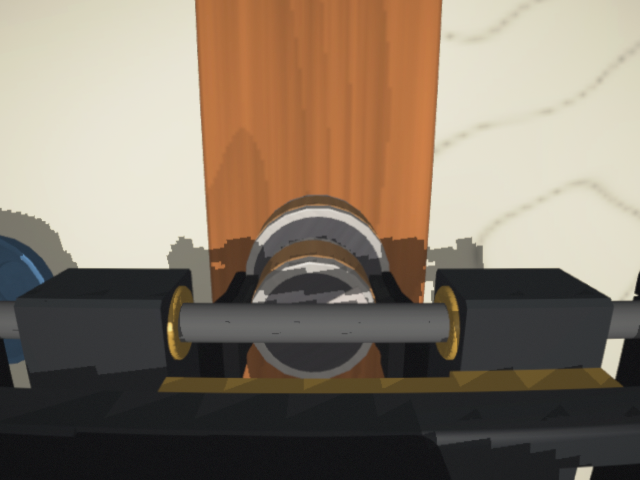

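Run:
```python
from h import *
w=arm.camera("wrist")
print("small",pix2plane(w,313.5,316,.103), "sizes",np.linalg.norm(pix2plane(w,251,316,.103)-pix2plane(w,376,316,.103)))
d=np.array([.149,.989,0])
print("large",pix2plane(w,318,206,.054)-.034*d,[(pix2plane(w,a,265,.054)).round(4) for a in(247,390)])
l=[[pix2plane(w,u,v,.012)[:2] for u,v in q] for q in [((196,10),(205,190)),((442,10),(431,230))]]
c=np.array([.645,-.0145]);n=np.array([.989,-.149])
for q in l: print([round(float((x-c)@n),4) for x in q])
```

```text
small [ 0.64638693 -0.00908605  0.103     ] sizes 0.04357540716902062
large [ 0.64786541 -0.01337426  0.054     ] [array([ 0.6166, -0.002 ,  0.054 ]), array([ 0.6817, -0.012 ,  0.054 ])]
[-0.0578, -0.0582]
[0.0651, 0.0661]
```

Call:
drive_tool([
  [1,0.08,-0.1,-0.4,0],
  [1,0,0,-0.32,0],
  [1,0,0,0,0],
  [1,0,0,0,0],
])

```text
time_s: 19.98
tcp_pos: [0.6465, -0.0172, 0.0751]
eef_rot: [0.758, 0.652, -0.0, -0.0]
force: [0.1, 0.7, -0.7]
finger_gap: 0.0455
finger_force: 15.0
```

Call:
drive_tool([
  [1,0,0,-0.06,0],
  [1,0,0,0,0],
  [0,0,0,0,0],
  [0,0,0,0,0],
  [0,0,0,0,0],
  [0,0,0,1,0],
  [0,0,0,1,0],
  [0,0,0,1,0],
  [0,-1,0,1,0],
  [0,-1,0,1,0],
])

```text
time_s: 21.22
tcp_pos: [0.6066, -0.0172, 0.1761]
eef_rot: [0.758, 0.652, 0.001, 0.001]
force: [0.1, 0.5, 0.5]
finger_gap: 0.0868
finger_force: 0.0
```

Call:
drive_tool([
  [0,-1,0,1,0],
  [0,-1,0.5,0.5,0],
  [0,-1,0.5,0,0],
  [0,-1,0.5,0,0],
  [0,-1,0.5,0,0],
  [0,-1,0.5,0,0],
  [0,-1,0.5,0,0],
  [0,-1,0,0,0],
  [0,-1,0,0,0],
  [0,-0.3,0,0,0],
])

```text
time_s: 22.48
tcp_pos: [0.4197, 0.043, 0.205]
eef_rot: [0.758, 0.652, 0.0, 0.0]
force: [1.0, -0.1, 0.1]
finger_gap: 0.0869
finger_force: 0.0
```

Run:
```python
from h import *
s=arm.sense();print(s["tcp_pos"],s["time_s"])
w=arm.camera("wrist"); t=arm.camera("top"); 
c=t["pixels"][150:235,225:430,::-1].copy(); c=cv2.resize(c,None,fx=2.5,fy=2.5,interpolation=2)
W=w["pixels"][:340,:,::-1].copy(); o=np.zeros((600,640,3),np.uint8); o[:340]=W; o[345:345+c.shape[0],:c.shape[1]]=c; cv2.imwrite("pics/m4.png",o)
for p,n in [(w,"jar"),(t,"tin_small"),(t,"bowl")]:
    for q in arm.look_for(p,n): print(n,np.round(q["centre"],3),q["p"],proj(p,q["centre"]).round())
```

```text
[0.41972782 0.04300399 0.20499855] 22.475
jar [0.422 0.146 0.09 ] 0.76 [289.  73.]
tin_small [ 0.646 -0.016  0.087] 0.59 [329. 181.]
```

View pics/m4.png

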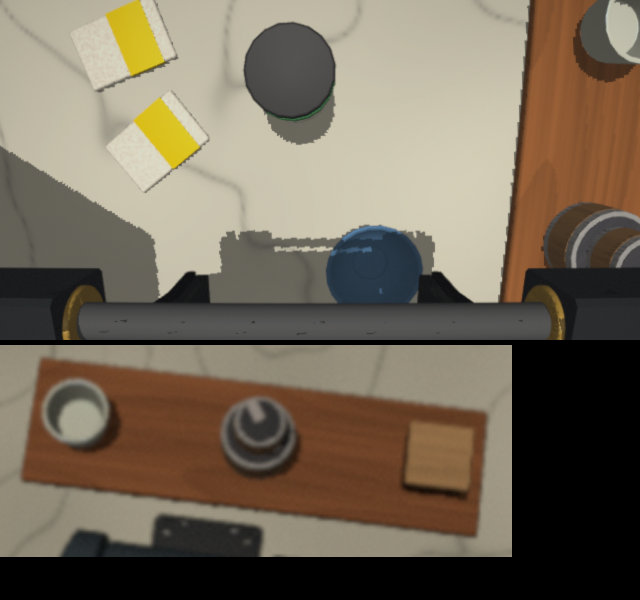

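Run:
```python
from h import *
w=arm.camera("wrist"); t=arm.camera("top")
print("jar",pix2plane(w,290,70,.09)); print("small",pix2plane(t,329,180.8,.088),"large",pix2plane(t,328.3,186,.054))
```

```text
jar [0.4245613  0.14690525 0.09      ]
small [ 0.6449128  -0.01623439  0.088     ] large [ 0.64279206 -0.01566041  0.054     ]
```

Call:
drive_tool([
  [0,0.19,1,0,0],
  [0,0,1,0,0],
  [0,0,1,0,0],
  [0,0,1,0,0],
  [0,0,1,0,0],
  [0,0,0.15,0,0],
  [0,0,0,-1,0],
  [0,0,0,-1,0],
  [0,0,0,-1,0],
  [0,0,0,-1,0],
])

```text
time_s: 24.08
tcp_pos: [0.4248, 0.1452, 0.1233]
eef_rot: [0.758, 0.652, 0.0, 0.0]
force: [-0.4, 0.3, 0.1]
finger_gap: 0.0869
finger_force: 0.0
```

Call:
drive_tool([
  [0,0,0,-1,0],
  [0,0,0,-1,0],
  [0,0,0,-1,0],
  [0,0,0,-0.75,0],
  [0,0,0,0,0],
  [1,0,0,0,0],
  [1,0,0,0,0],
  [1,0,0,0,0],
  [1,0,0,0,0],
  [1,0,0,0,0],
], squeeze=25)

```text
time_s: 25.32
tcp_pos: [0.4226, 0.1459, 0.0492]
eef_rot: [0.758, 0.652, -0.001, -0.001]
force: [-3.0, -0.3, 5.4]
finger_gap: 0.0573
finger_force: 25.0
```

Call:
drive_tool([
  [1,0,0,1,0],
  [1,0,0,1,0],
  [1,0,0,1,0],
  [1,0,0,1,0],
  [1,0,0,1,0],
  [1,0.56,0,1,0],
  [1,1,-1,0,0],
  [1,1,-1,0,0],
  [1,1,-1,0,0],
  [1,1,-1,0,0],
])

```text
time_s: 26.58
tcp_pos: [0.5161, 0.0651, 0.1686]
eef_rot: [0.758, 0.652, 0.0, 0.0]
force: [0.0, -0.6, -1.5]
finger_gap: 0.0574
finger_force: 25.0
```

Call:
drive_tool([
  [1,1,-1,0,0],
  [1,1,-1,0,0],
  [1,1,-1,0,0],
  [1,1,-1,0,0],
  [1,1,-1,0,0],
  [1,1,-1,0,0],
  [1,0,-1,0,0],
  [1,0,-1,0,0],
  [1,0,-0.22,0,0],
  [1,0,0,0,0],
])

```text
time_s: 27.82
tcp_pos: [0.6349, -0.0986, 0.169]
eef_rot: [0.759, 0.652, -0.0, -0.0]
force: [0.0, 0.2, -2.8]
finger_gap: 0.0575
finger_force: 25.0
```

Run:
```python
from h import *
s=arm.sense();print(s["tcp_pos"],s["force"],s["finger_gap"])
w=arm.camera("wrist"); save(w,"w5")
```

```text
[ 0.63485957 -0.0986064   0.16895517] [ 0.03589162  0.24286956 -2.78093731] 0.05746303032386138
```

View pics/w5.png

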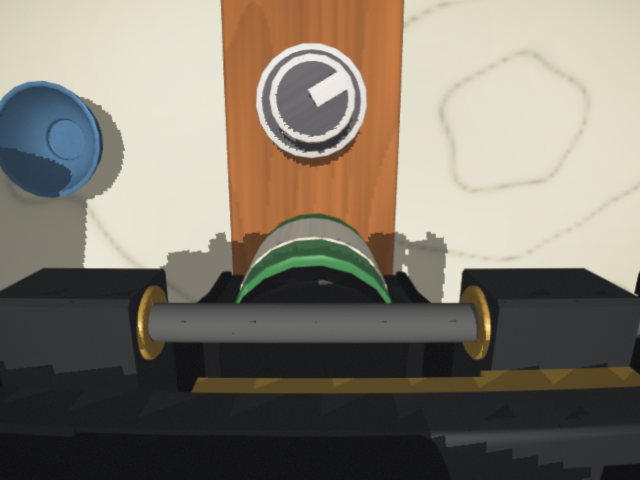

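Call:
drive_tool([
  [1,0,0,-1,0],
  [1,0,0,-1,0],
  [1,0,0,-1,0],
  [1,0,0,-1,0],
  [1,0,0,-0.8,0],
  [1,0,0,-0.5,0],
  [1,0,0,0,0],
  [1,0,0,0,0],
])

```text
time_s: 28.88
tcp_pos: [0.6359, -0.0986, 0.0635]
eef_rot: [0.758, 0.652, 0.0, 0.0]
force: [0.7, 0.1, -2.6]
finger_gap: 0.0577
finger_force: 25.0
```

Call:
drive_tool([
  [1,0,0,-0.11,0],
  [1,0,0,0,0],
  [0,0,0,0,0],
  [0,0,0,0,0],
  [0,0,0,0,0],
  [0,0,0,1,0],
  [0,0,0,1,0],
  [0,0,0,1,0],
  [0,0,0,1,0],
  [0,0,0,1,0],
])

```text
time_s: 30.12
tcp_pos: [0.636, -0.0987, 0.1635]
eef_rot: [0.758, 0.652, 0.001, 0.001]
force: [0.0, -0.3, 0.4]
finger_gap: 0.0868
finger_force: 0.0
```

Call:
drive_tool([
  [0,-1,-1,1,0],
  [0,-1,-1,1,0],
  [0,-1,-1,0,0],
  [0,-1,-1,0,0],
  [0,-1,-1,0,0],
  [0,-1,-1,0,0],
  [0,-1,-1,0,0],
  [0,-1,-1,0,0],
  [0,-1,-1,0,0],
  [0,-1,-1,0,0],
])

```text
time_s: 31.38
tcp_pos: [0.4353, -0.2995, 0.2027]
eef_rot: [0.758, 0.652, 0.0, 0.002]
force: [-0.1, -0.6, -0.8]
finger_gap: 0.0873
finger_force: 0.0
```

Call:
drive_tool([
  [0,-1,-1,0,0],
  [0,-0.6,-1,0,0],
  [0,0,-1,0,0],
  [0,0,-1,0,0],
  [0,0,-1,0,0],
  [0,0,-1,0,0],
  [0,0,-0.5,0,0],
  [0,0,0,0,0],
])

```text
time_s: 32.38
tcp_pos: [0.4035, -0.4292, 0.2005]
eef_rot: [0.759, 0.652, 0.0, -0.0]
force: [-0.0, 0.3, -0.3]
finger_gap: 0.087
finger_force: 0.0
```

Run:
```python
from h import *
s=arm.sense();print(s["tcp_pos"],s["time_s"])
w=arm.camera("wrist"); t=arm.camera("top"); 
c=t["pixels"][150:235,225:430,::-1].copy(); c=cv2.resize(c,None,fx=2.5,fy=2.5,interpolation=2)
W=w["pixels"][:340,:,::-1].copy(); o=np.zeros((600,640,3),np.uint8); o[:340]=W; o[345:345+c.shape[0],:c.shape[1]]=c; cv2.imwrite("pics/m6.png",o)
for p,n in [(w,"shaker"),(t,"jar")]:
    for q in arm.look_for(p,n): print(n,np.round(q["centre"],3),q["p"],proj(p,q["centre"]).round())
```

```text
[ 0.40352703 -0.42915746  0.2004547 ] 32.375
shaker [ 0.404 -0.339  0.092] 0.56 [291.  95.]
jar [ 0.628 -0.095  0.101] 0.6 [365. 186.]
```

View pics/m6.png

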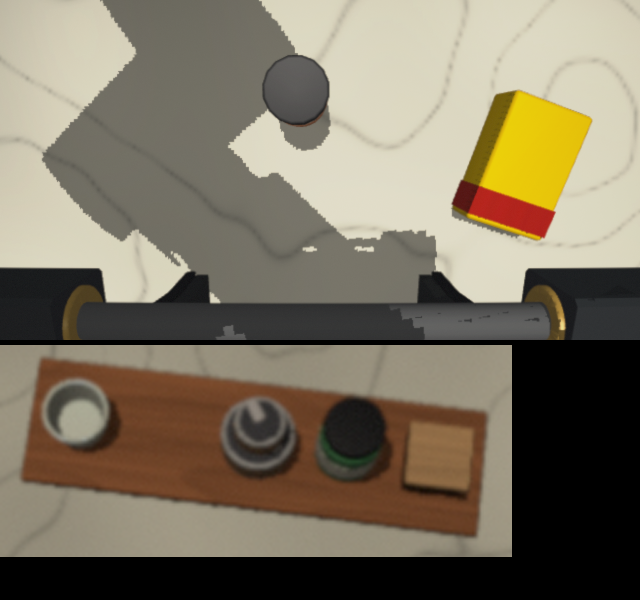

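Run:
```python
from h import *
w=arm.camera("wrist"); t=arm.camera("top")
print("shaker",pix2plane(w,296,90,.095)); j=pix2plane(t,367.4,182.8,.102); c=pix2plane(t,225+439/2.5,150+(455-345)/2.5,.052); print("jar",j,c,np.linalg.norm((j-c)[:2]))
```

```text
shaker [ 0.4077703 -0.3358575  0.095    ]
jar [ 0.63426962 -0.09978451  0.102     ] [ 0.62067651 -0.18210149  0.052     ] 0.0834317526022857
```

Call:
drive_tool([
  [0,0.15,1,0,0],
  [0,0,1,0,0],
  [0,0,1,0,0],
  [0,0,1,0,0],
  [0,0,0.6,0,0],
  [0,0,0,-1,0],
  [0,0,0,-1,0],
  [0,0,0,-1,0],
  [0,0,0,-1,0],
  [0,0,0,-1,0],
])

```text
time_s: 33.92
tcp_pos: [0.4068, -0.3366, 0.1002]
eef_rot: [0.758, 0.652, -0.0, 0.0]
force: [0.0, -0.1, 0.1]
finger_gap: 0.0869
finger_force: 0.0
```

Call:
drive_tool([
  [0,0,0,-1,0],
  [0,0,0,-1,0],
  [0,0,0,-0.28,0],
  [1,0,0,0,0],
  [1,0,0,0,0],
  [1,0,0,0,0],
  [1,0,0,0,0],
  [1,0,0,0,0],
  [1,0,0,0,0],
  [1,0,0,0,0],
], squeeze=15)

```text
time_s: 35.17
tcp_pos: [0.4066, -0.3366, 0.0553]
eef_rot: [0.758, 0.652, 0.0, 0.0]
force: [0.0, -0.0, 1.4]
finger_gap: 0.0401
finger_force: 15.0
```

Call:
drive_tool([
  [1,0,0,1,0],
  [1,0,0,1,0],
  [1,0,0,1,0],
  [1,0,0,1,0],
  [1,0,1,1,0],
  [1,0,1,1,0],
  [1,0,1,1,0],
  [1,0,1,0,0],
  [1,0,1,0,0],
  [1,0,1,0,0],
])

```text
time_s: 36.42
tcp_pos: [0.406, -0.2149, 0.1943]
eef_rot: [0.758, 0.652, -0.0, -0.001]
force: [0.0, 0.1, -0.8]
finger_gap: 0.0396
finger_force: 15.0
```

Call:
drive_tool([
  [1,0.62,1,0,0],
  [1,1,1,0,0],
  [1,1,1,0,0],
  [1,1,1,0,0],
  [1,1,1,0,0],
  [1,1,1,0,0],
  [1,1,1,0,0],
  [1,1,1,0,0],
  [1,1,1,0,0],
  [1,1,1,0,0],
])

```text
time_s: 37.67
tcp_pos: [0.5987, -0.0149, 0.1939]
eef_rot: [0.758, 0.652, -0.001, -0.001]
force: [0.8, -0.4, -1.5]
finger_gap: 0.0395
finger_force: 15.0
```

Call:
drive_tool([
  [1,1,1,0,0],
  [1,1,1,0,0],
  [1,1,1,0,0],
  [1,0,1,0,0],
  [1,0,0.35,0,0],
  [1,0,0,-1,0],
  [1,0,0,-1,0],
  [1,0,0,-1,0],
  [1,0,0,0,0],
  [1,0,0,0,0],
])

```text
time_s: 38.92
tcp_pos: [0.6589, 0.0702, 0.1358]
eef_rot: [0.758, 0.652, 0.0, 0.0]
force: [-0.4, -0.1, -1.0]
finger_gap: 0.0396
finger_force: 15.0
```

Run:
```python
from h import *
s=arm.sense();print(s["tcp_pos"],s["force"],s["finger_gap"])
w=arm.camera("wrist"); save(w,"w7")
```

```text
[0.65893647 0.07023821 0.1358152 ] [-0.36978016 -0.11443893 -1.01515161] 0.03962012062413301
```

View pics/w7.png

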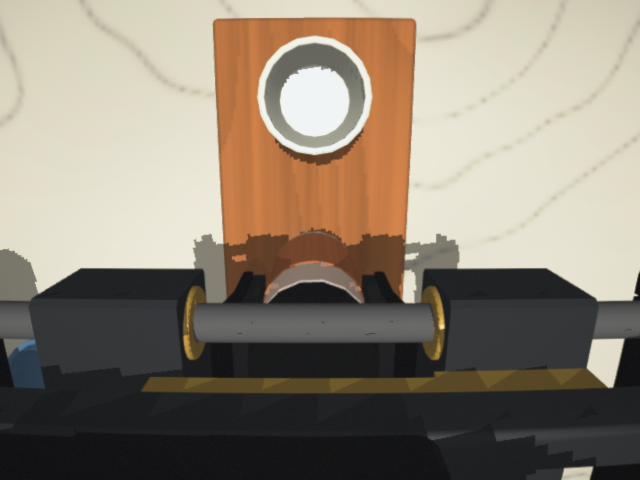

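Call:
drive_tool([
  [1,0,0,-1,0],
  [1,0,0,-1,0],
  [1,0,0,-0.8,0],
  [1,0,0,-0.5,0],
  [1,0,0,-0.1,0],
  [1,0,0,0,0],
  [1,0,0,0,0],
])

```text
time_s: 39.85
tcp_pos: [0.6593, 0.0704, 0.0674]
eef_rot: [0.758, 0.652, 0.0, 0.0]
force: [0.9, -0.3, -1.2]
finger_gap: 0.0398
finger_force: 15.0
```

Run:
```python
from h import *
s=arm.sense();print(s["tcp_pos"],s["force"],s["finger_gap"])
```

```text
[0.65930131 0.07043629 0.06744219] [ 0.93101698 -0.32998045 -1.19091301] 0.03975274132368925
```

Release, retreat up and back, and check.

Call:
drive_tool([
  [0,0,0,0,0],
  [0,0,0,0,0],
  [0,0,0,0,0],
  [0,0,0,1,0],
  [0,0,0,1,0],
  [0,0,0,1,0],
  [0,0,0,1,0],
  [0,0,0,1,0],
  [0,0,0,1,0],
  [0,0,0,1,0],
])

```text
time_s: 41.1
tcp_pos: [0.6591, 0.0704, 0.2096]
eef_rot: [0.758, 0.652, 0.001, 0.001]
force: [0.2, 0.9, 0.1]
finger_gap: 0.0869
finger_force: 0.0
```

Call:
drive_tool([
  [0,-1,0,0,0],
  [0,-1,0,0,0],
  [0,-1,0,0,0],
  [0,-1,0,0,0],
  [0,-1,0,0,0],
  [0,-1,0,0,0],
  [0,-1,0,0,0],
  [0,-1,0,0,0],
  [0,-1,0,0,0],
  [0,-1,0,0,0],
])

```text
time_s: 42.35
tcp_pos: [0.4587, 0.0704, 0.2086]
eef_rot: [0.758, 0.652, 0.001, 0.001]
force: [0.1, -0.2, -0.5]
finger_gap: 0.0871
finger_force: 0.0
```

Call:
drive_tool([
  [0,0,0,0,0],
  [0,0,0,0,0],
])

```text
time_s: 42.6
tcp_pos: [0.4604, 0.0703, 0.2082]
eef_rot: [0.758, 0.652, 0.001, 0.001]
force: [0.1, 0.3, 0.2]
finger_gap: 0.0869
finger_force: 0.0
```

Run:
```python
from h import *
t=arm.camera("top"); s=arm.camera("scene")
c=cv2.resize(t["pixels"][150:235,225:430,::-1].copy(),None,fx=3,fy=3,interpolation=2)
d=cv2.resize(s["pixels"][180:380,150:355,::-1].copy(),None,fx=1.5,fy=1.5,interpolation=2)
o=np.zeros((600,640,3),np.uint8); o[:c.shape[0],:c.shape[1]]=c; o[260:260+d.shape[0],:d.shape[1]]=d; cv2.imwrite("pics/m8.png",o)
for n in N[:4]+N[7:]:
    for q in arm.look_for(t,n)[:1]: print(n,np.round(q["centre"],3),q["p"])
```

```text
tin_large [ 0.629 -0.011  0.054] 0.67
tin_small [ 0.644 -0.011  0.087] 0.94
jar [ 0.627 -0.096  0.104] 0.73
shaker [0.647 0.07  0.107] 0.87
bowl [ 0.464 -0.018  0.017] 0.8
mill [ 0.645 -0.015  0.089] 0.3
butter [ 0.567 -0.405  0.041] 0.91
```

View pics/m8.png

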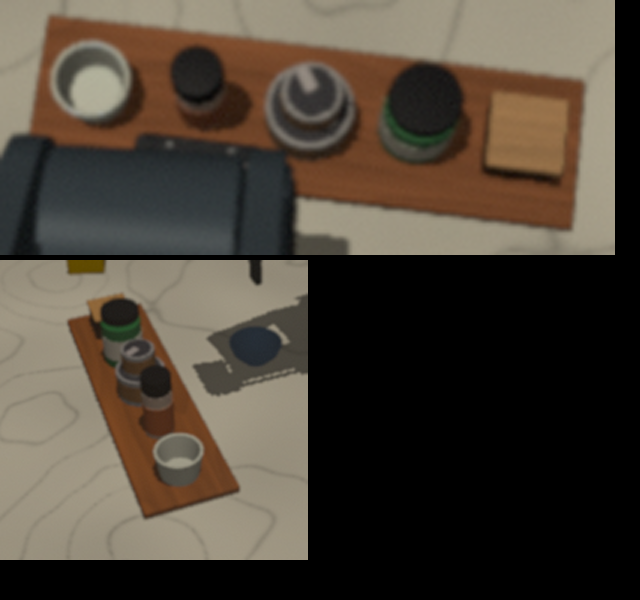

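Run:
```python
from h import *
t=arm.camera("top"); a=pix2plane(t,291,174.3,.107); b=pix2plane(t,255.7,177.3,.052); d=np.linalg.norm((a-b)[:2]); print(a,b,d, (a[:2]-[.6462,-.0137])@[.989,-.149])
if .075<d<.095: print(arm.finish_job())
```

```text
[0.65596371 0.06715354 0.107     ] [0.66853106 0.15172039 0.052     ] 0.08549555307286032 -0.002390864742458646
the job is handed in; nothing more can be done
None
```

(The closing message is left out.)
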